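# Tip the imager's counterweighted lamp back and load the culture flask

## Task

Lift the white imager's counterweighted lamp arm by its orange handle, over its balance point, and ease it back until its weight rests on the rubber stop and it stays open by itself: do not let it swing or drop, and do not force it against the stop. Then set the flask with the green cap into the four corner guides on the black stage, flat and fully down, its cap towards the front, gently and without tipping it. Leave the flask with the blue cap and all the other things on the bench where they are.

Things in the scene. Friction and masses are not known exactly. Their poses are not given: they have to be found in the camera images.
- imager: Compact cell imager: white base 330 long (x) x 200 wide (y) with a black stage on top, stage surface 110 above the bench. Origin: on the bench, under the base (front face at x = -140, rear at +190). Its front (-x) looks roughly towards the robot. Fixed to the bench.
- nest (a point): Middle of the flask's place, on the stage, 65 in front of the imager's origin; axes as the imager's (x to the rear, z up). Four square-edged aluminium corner guides, 4 thick, 8 high, leave 75 (x) x 53 (y) for the flask's body; the middle 42 of the long sides is free for fingers, the middle 28 of the short sides for the neck. The closed lamp hangs 54 above it.
- hinge (a point): Middle of the lamp arm's hinge line, between two white cheeks (50 deep, outer faces at y = +-44, tops 215 above the bench); 190 above the bench, 75 behind the imager's origin, 140 behind the nest's middle. The hinge line runs along y. Axes as the imager's.
- lamp_arm (a joint): Angle of the lamp arm, rad: 0 = closed, level, pointing to the front; grows as the lamp rises and tips back (pi/2 = upright). Heavy at first (5 to 6 N at the handle, little friction); past a balance point of 0.55 to 0.8 rad it falls open by itself. It rests where its weight meets the hand-set stop: 1.25 to 1.75 rad, not measured, to be felt. Never faster than 1.5 rad/s; beyond 1.2 rad never faster than 0.8.
- handle: The orange handle: a level rod 12 across, along y, beside the lamp head (white, 60 across, 40 high, 135 from the hinge line); it spins freely about its own axis. Origin on that axis, 80 out to +y (left seen from the robot) of the arm's middle; rod from 48 inside it to 38 outside, then a ball 20 across. Closed: 80 above the stage, free from above.
- counterweight: Dark steel cylinder, 50 across, 70 long along y; origin at its centre, 85 from the hinge line, above the hinge when closed. It swings to the rear as the arm opens and comes to lie on the rubber top of a steel post, set by hand to a different height each time. The rubber gives 0.15 mm per N. It bears 6 to 14 N at rest; more than 30 N is forcing it (1 N at the handle adds 1.6 N).
- flask: The flask to load: pinkish flat culture flask with a GREEN cap, lying flat, about 90 g. Body 72 (x) x 50 (y) x 26 high, origin at the centre of its underside; neck and cap (27 across) reach out along -x to 67. Goes in with -x to the imager's front. Stands left or right of the imager (trades places with the other flask). Pressing it on the imager with more than 40 N is too much.
- cap (a point): Middle of the flask's green cap, 57 from the flask's origin along its -x, 14.5 above its underside.
- other_flask: The same flask in amber with a BLUE cap. Leave alone.
- media_bottle: Amber bottle, 66 across, 150 high, origin under its middle. Leave alone.
- tip_box: Blue box with clear lid, 117 x 82 x 69 high, origin under its middle. Leave alone.
- dish: Clear covered round dish, 91 across, 16 high, origin under its middle. Leave alone.
- beaker: Small clear beaker, 68 across, 85 high, origin under its middle. Leave alone.
- mouse: Black computer mouse, 105 x 60 x 32 high, origin under its middle. Leave alone.
- tape_roll: Yellow roll of tape lying flat, 60 across, 19 high, origin under its middle. Leave alone.

How it is judged:
On the way, in this order (a step that is already met when the one before it is completed fails the run):
1. the lamp arm is open past its balance point, resting by itself with its weight on the stop, hand off (value of joint lamp_arm above 1.15 rad and velocity of joint lamp_arm between -0.05 and 0.05 rad/s and contact force between anything else and counterweight above 1 N and contact force between the fingers and lamp_arm below 0.05 N), for 0.3 s.
2. the green-capped flask lies fully down between the corner guides, cap to the front, with the lamp arm still open (horizontal distance between flask and nest below 0.004 m and z of flask in the frame of nest between -0.003 and 0.003 m and angle between flask's own z axis and vertical below 0.06 rad and angle between the x axis of flask and the x axis of nest, either way round below 0.1 rad and linear speed of flask below 0.02 m/s and x of cap in the frame of nest below -0.04 m and value of joint lamp_arm above 1.15 rad), for 0.2 s.
At the end, for the whole second after the job is handed in: Lamp arm at rest open by itself (joint above 1.15 rad, weight on the stop); green-capped flask still between the guides, cap to the front: centre within 4 mm, underside within 3 mm of the stage, tilt under 0.06 rad, yaw within 0.1 rad; hand off both (all of step 2 and velocity of joint lamp_arm between -0.05 and 0.05 rad/s and contact force between anything else and counterweight above 1 N and contact force between the fingers and lamp_arm below 0.05 N and contact force between the fingers and flask below 0.05 N); the robot touches nothing.
It fails at once if the lamp arm swings or drops: it turns faster than 1.5 rad/s, or falls onto its stop faster than 0.8 rad/s (beyond 1.2 rad) (velocity of joint lamp_arm above 1.5 rad/s or velocity of joint lamp_arm below -1.5 rad/s or (value of joint lamp_arm above 1.2 rad and velocity of joint lamp_arm above 0.8 rad/s)).
It fails at once if the arm is forced against its stop: more than 30 N on the counterweight (contact force between anything else and counterweight above 30 N).
It fails at once if the flask is pressed on the imager with more than 40 N, or tipped by more than 0.6 rad (contact force between flask and imager above 40 N or angle between flask's own z axis and vertical above 0.6 rad).
It fails at once if a bystander is shifted by more than 20 mm (distance of any of other_flask, media_bottle, tip_box, dish, beaker, mouse, tape_roll from where it was at the start of the episode above 0.02 m).
It also fails if it takes over 64 s, if anything falls off the work surface, if the arm or the gripper's body presses on something with over 40 N, if the wrist force passes 120 N, or if a joint passes its speed limit or range.

## Robot

A 6-joint arm with a two-finger parallel gripper is mounted at the origin on the work surface. World frame = base frame: x ahead of the robot, y to its left, z up, the work surface at z = 0. Lengths are in m, angles in rad, forces in N, time in s.
With the tool pointing down it reaches from about 0.35 to 1 m from the base axis. Payload 7.1 kg.
Tool frame: the origin (TCP) lies between the finger pads; the fingertips stand 22 mm ahead of it and the grasp point (between the pads) lies 3 mm ahead of it; x points along the fingers, y is the direction in which the jaws open and shut, and the axes are right-handed (so a half turn about x gives the same grasp; the last joint's range is limited). The gripper opens to 85 mm and grips with 20 to 120 N. Pads are 22 mm wide; open, the fingers measure 114 mm over their backs; the gripper's body (76 mm by 85 mm) begins 54 mm behind the grasp point. The pads swing forward as they close: fully open they stand 13 mm farther back than shut.
Start: joints at [1.296, 0.423, 1.63, -0, 1.089, -0.019], TCP at [0.158, 0.605, 0.253] pointing down, gripper open.
Joint ranges: [-3, 3], [-0.9, 2.11], [0.09, 2.58], [-1.31, 4.45], [0.11, 2.69], [-2.54, 2.54]. Speed limits (rad/s): [2.39, 2.39, 3.01, 3.14, 3.14, 3.14].

## Interface

Orientations are given as a rotation vector (axis times angle).
In Python, from rig import manip gives the robot as it stands. The module is installed in compiled form; this text tells all that it offers. Calls block until the motion is done:
- manip.move_to(position, orientation): joint-space move of the TCP to a pose.
- manip.servo_line(position, orientation=None, rate=0.15): straight line of the TCP; orientation=None keeps the orientation; rate is the mean speed in m/s.
- manip.set_joints(angles): joint-space move.
- manip.command_gripper(opening, f_grip=None): finger opening in m; f_grip is the grip in N (None keeps the last); returns when the fingers have stopped.
- manip.hold(seconds).
- manip.solve_ik(position, orientation): joint angles nearest the present ones, or None.
- manip.camera(name): name is "scene" or "top" or "wrist"; returns a dict with "image" (384x512x3 uint8, red, green, blue), "fx", "fy", "cx", "cy" (pixels), "k1" (the pictures are not rectified: a ray, as slopes to the right and down, at radius r is drawn at 1 + k1 r^2 times it, then the intrinsics apply), "cam_to_world" (4x4, takes a point from camera to world coordinates); the wrist camera has in their place "mount" (4x4, takes a point from camera to tool coordinates, whose origin is the TCP and whose axes are the tool frame's). Camera axes: x right, y down, z forward; pixel columns grow to the right and rows downward; lengths in m; the calibration is good to about 2 mm. A picture is of the moment at which its call begins: read the wrist's pose just before it. There is no depth.
A pose or a line that the arm cannot do raises manip.IKError and nothing moves.
- manip.sign_off(): hands the job in, once; it reports no verdict.
Readings, each from a call of its own:
- manip.get_time(): time.
- manip.get_joint_positions(): joint angles.
- manip.get_joint_vel(): joint speeds.
- manip.get_tau(): joint torques, N m.
- manip.get_position(): TCP position.
- manip.get_ee_rot(): TCP orientation.
- manip.get_contact_force(): force on the tool from outside, world axes, zero at the start.
- manip.get_torque(): the same for the moment, N m.
- manip.get_width(): finger opening in m.
Only numpy, scipy, OpenCV 4.12 (cv2) and the standard library are available. Lean on these libraries where they do the work, as an engineer would, in place of code of your own. Each camera call takes 0.05 s, during which the arm holds its last target. There are 200 camera calls.

## Working session

There is one attempt and no reset: what is moved stays moved. The work goes in short steps, each a Python script; the robot and the scene stay as the last script left them, time stands still between calls to the robot, and variables do not carry over. Pictures are saved under pics/ and viewed, about 8 in all and at most 12, crops included, and the job is handed in when it is done.

```bash
mkdir -p pics; cat > h.py <<'E'
import numpy as np, cv2, pickle
from scipy.spatial.transform import Rotation as R
from rig import manip as m
def grab(n,tag):
    T=np.eye(4)
    if n=="wrist":
        T[:3,3]=m.get_position(); T[:3,:3]=R.from_rotvec(m.get_ee_rot()).as_matrix()
    c=m.camera(n)
    c["T"]=T@np.array(c["mount"]) if n=="wrist" else np.array(c["cam_to_world"])
    pickle.dump(c,open(f"pics/{tag}.pkl","wb"))
    cv2.imwrite(f"pics/{tag}.png",c["image"][:,:,::-1]); return c
def load(tag): return pickle.load(open(f"pics/{tag}.pkl","rb"))
def ray(c,u,v):
    x,y=(u-c["cx"])/c["fx"],(v-c["cy"])/c["fy"]; a,b=x,y
    for _ in range(20):
        s=1+c["k1"]*(a*a+b*b); a,b=x/s,y/s
    return c["T"][:3,3],c["T"][:3,:3]@np.array([a,b,1])
def pix(c,u,v,z):
    o,d=ray(c,u,v); return o+d*(z-o[2])/d[2]
def proj(c,p):
    q=np.linalg.inv(c["T"])@np.append(p,1); a,b=q[0]/q[2],q[1]/q[2]; s=1+c["k1"]*(a*a+b*b)
    return np.array([c["fx"]*a*s+c["cx"],c["fy"]*b*s+c["cy"]])
def big(tag,out,f=1.5,box=None):
    i=cv2.imread(f"pics/{tag}.png")
    if box: i=i[box[1]:box[3],box[0]:box[2]]
    cv2.imwrite(f"pics/{out}.png",cv2.resize(i,None,fx=f,fy=f,interpolation=cv2.INTER_CUBIC))
def down(yaw): # tool x down, jaw axis y at yaw in the world
    x=np.array([0,0,-1.]);y=np.array([np.cos(yaw),np.sin(yaw),0]);return R.from_matrix(np.c_[x,y,np.cross(x,y)]).as_rotvec()
E
python3 - <<'E'
from h import *
for n in("scene","top"):
    c=grab(n,n+"0");big(n+"0",n+"0b");print(n,c["fx"],c["k1"],c["T"].round(3).tolist())
print(R.from_rotvec(m.get_ee_rot()).as_matrix().round(3), m.get_contact_force(), m.get_width())
E
```

```text
scene 352.66114735460917 -0.06665312166538948 [[0.87, 0.276, -0.407, 1.077], [0.492, -0.482, 0.725, -0.905], [0.004, -0.831, -0.556, 0.881], [0.0, 0.0, 0.0, 1.0]]
top 498.8277248080267 -0.10570971156572281 [[0.011, -0.994, 0.106, 0.393], [-1.0, -0.012, -0.009, 0.03], [0.01, -0.106, -0.994, 1.704], [0.0, 0.0, 0.0, 1.0]]
[[-0.     0.253  0.967]
 [-0.001  0.967 -0.253]
 [-1.    -0.001 -0.   ]] [-0.45428936 -0.57077906 -0.2002315 ] 0.08511272994177456
```

View pics/top0b.png

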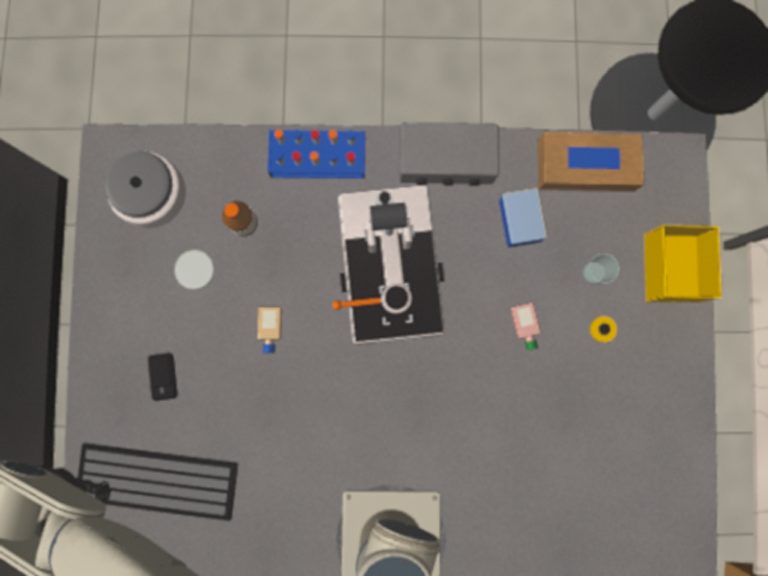

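View pics/scene0b.png

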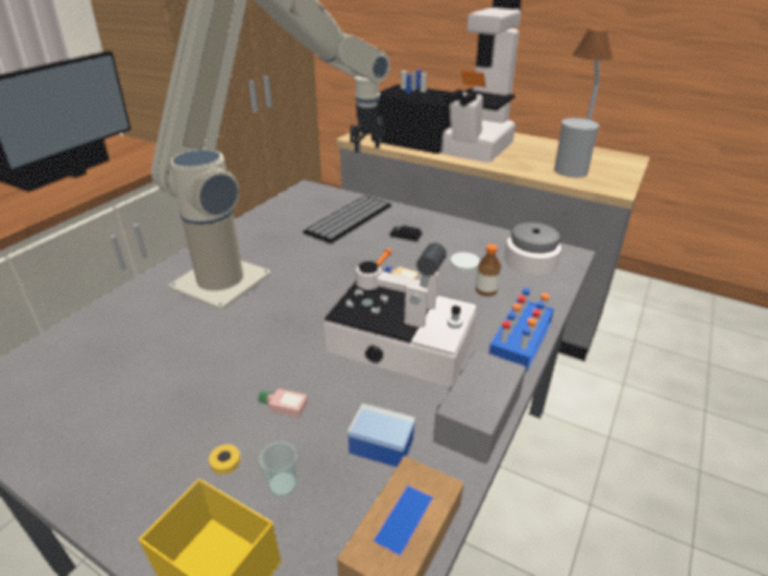

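The top picture shows the imager's top corners at (355,342), (442,333), (427,186) and (339,195), the handle from (337,305) to (380,300), and the green-capped flask at about (526,325) with its cap at (531,343). All of these are in the 1.5x picture.

```bash
python3 - <<'E'
from h import *
c=load("top0")
P=[pix(c,u/1.5,v/1.5,.11)[:2] for u,v in((355,342),(442,333),(427,186),(339,195))]
for p in P: print(p.round(4))
f=(P[0]+P[1])/2;r=(P[2]+P[3])/2;d=r-f;print("L",np.linalg.norm(d),np.linalg.norm(P[0]-P[1]),"yaw",np.arctan2(d[1],d[0]),"org",f+d/np.linalg.norm(d)*.14)
print("ball",pix(c,337/1.5,305/1.5,.19),"rod in",pix(c,380/1.5,300/1.5,.19))
b=pix(c,525/1.5,320/1.5,.026);k=pix(c,531/1.5,343/1.5,.0145);print("flask",b,k)
org=(f+d/np.linalg.norm(d)*.14);print(m.get_joint_positions())
# look from above with wrist camera
yaw=np.arctan2(d[1],d[0])
c=m.camera("wrist");print(np.array(c["mount"]).round(3).tolist(),c["fx"],c["k1"])
for y in (yaw+np.pi/2,yaw-np.pi/2):
  for t in((.45,0,.5),(.5,.0,.45)): print(y,t,m.solve_ik(t,down(y)))
E
```

```text
[0.4351 0.0823]
[ 0.4563 -0.1027]
[ 0.7755 -0.0689]
[0.7528 0.1222]
L 0.3205632918666851 0.1861614197825169 yaw 0.1150445874564727 org [0.58478477 0.00588428]
ball [0.50737291 0.11729891 0.19      ] rod in [0.51862739 0.03024015 0.19      ]
flask [ 0.49086374 -0.2972409   0.026     ] [ 0.43950164 -0.31290969  0.0145    ]
[ 1.29603003e+00  4.23780271e-01  1.63060773e+00  2.08346452e-05
  1.08860265e+00 -1.89860482e-02]
[[0.001, -0.292, 0.956, -0.12], [1.0, -0.0, -0.001, 0.001], [0.0, 0.956, 0.292, -0.073], [0.0, 0.0, 0.0, 1.0]] 299.4060910348685 -0.04923816084006752
1.6858409142513693 (0.45, 0, 0.5) [-0.02644753 -0.0565312   1.66477659  0.          1.53334726 -1.71228844]
1.6858409142513693 (0.5, 0.0, 0.45) [-0.02380225  0.05490623  1.65854433  0.          1.42814209 -1.70964316]
-1.4557517393384238 (0.45, 0, 0.5) [-2.64475276e-02 -5.65312027e-02  1.66477659e+00 -4.44089210e-16
  1.53334726e+00  1.42930421e+00]
-1.4557517393384238 (0.5, 0.0, 0.45) [-2.38022475e-02  5.49062286e-02  1.65854433e+00 -4.44089210e-16
  1.42814209e+00  1.43194949e+00]
```

```bash
python3 - <<'E'
from h import *
m.move_to([.42,-.29,.24],down(np.pi/2+.2)); m.hold(.3); grab("wrist","wf")
m.move_to([.45,.01,.36],down(np.pi/2+.115)); m.hold(.3); grab("wrist","wi")
big("wi","wib",1.5)
big("wf","wfb",1.5)
print(m.get_time(),m.get_position())
E
```

```text
5.3417 [0.45003138 0.00948582 0.35973155]
```

View pics/wib.png

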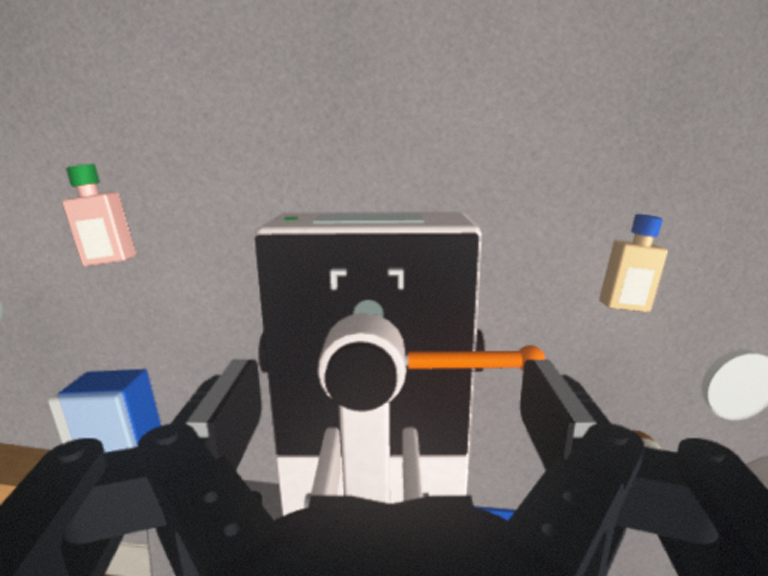

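View pics/wfb.png

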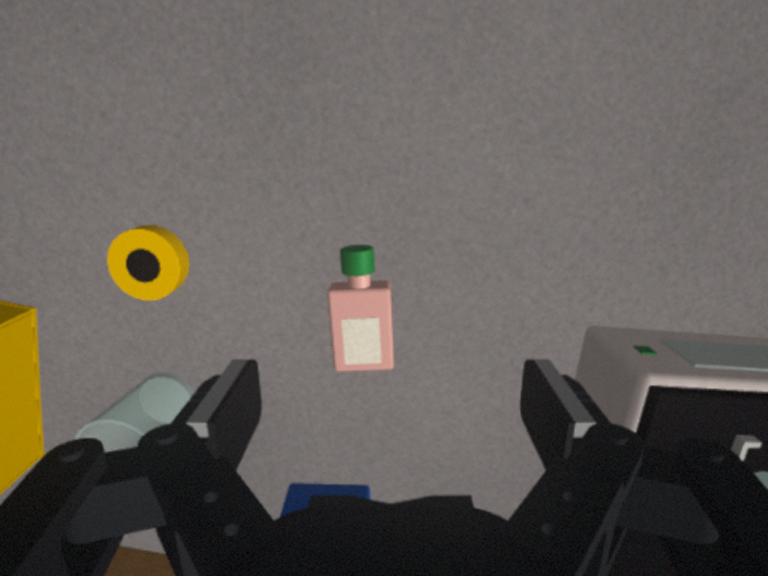

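In the imager picture, the front guides' outer corners are at (331,269) and (404,268), the stage's front corners at (257,236) and (479,233), and the rod from (408,359) to the ball at (533,356). The flask's body is at (331..393, 283..370) with its cap at (357,260). I'll enlarge both crops to read them more closely.

```bash
python3 - <<'E'
from h import *
a=cv2.imread("pics/wf.png")[155:255,210:270]; b=cv2.imread("pics/wi.png")[130:255,165:365]
a=cv2.resize(a,None,fx=5,fy=5,interpolation=cv2.INTER_CUBIC);b=cv2.resize(b,None,fx=2.4,fy=4,interpolation=cv2.INTER_CUBIC)
o=np.zeros((500,780,3),np.uint8);o[:500,:300]=a;o[:500,300:780]=b;cv2.imwrite("pics/comp.png",o)
E
```

```text
(no output)
```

View pics/comp.png

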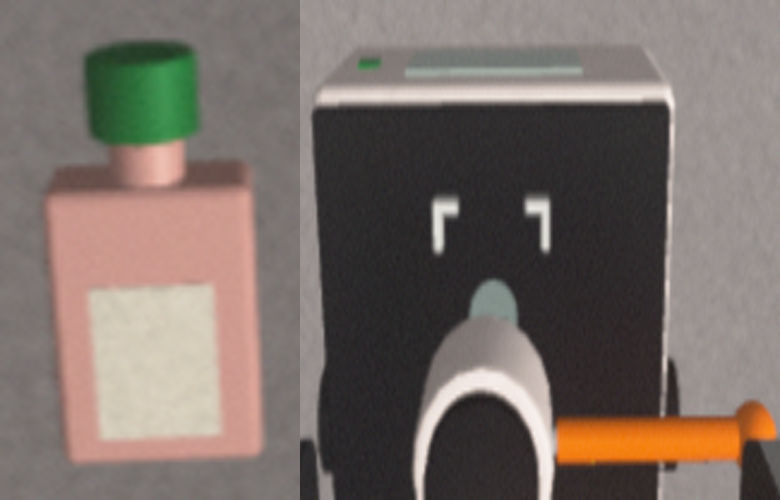

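```bash
python3 - <<'E'
from h import *
f=load("wf");w=load("wi")
F=[pix(f,210+x/5,155+y/5,.026)[:2] for x,y in((47,197),(252,193),(263,455),(68,460))]
print(np.array(F).round(4).tolist())
for i in range(4):print(np.linalg.norm(F[i]-F[(i+1)%4]).round(4))
d=(F[2]+F[3])-(F[0]+F[1]);print("flask c",np.mean(F,0),"yaw",np.arctan2(d[1],d[0]))
k=pix(f,210+143/5,155+95/5,.022)[:2]; print("cap",k, "yaw from cap",np.arctan2(*(np.mean(F,0)-k)[::-1]))
W=lambda x,y,z:pix(w,165+(x-300)/2.4,130+y/4,z)[:2]
g=[W(434,198,.118),W(550,198,.118)];print("guides",g,np.linalg.norm(g[0]-g[1]))
e=[W(315,105,.11),W(668,102,.11)];print("stage edge",e,np.linalg.norm(e[0]-e[1]))
r=[W(557,440,.19),W(738,438,.19)];print("rod",r,np.linalg.norm(r[0]-r[1]))
for q in(g,e,r):
    t=q[1]-q[0];print("yaw",np.arctan2(t[1],t[0])-np.pi/2)
yaw=np.mean([np.arctan2(*(q[1]-q[0])[::-1])-np.pi/2 for q in(e,r)]);ax=np.array([np.cos(yaw),np.sin(yaw)])
print("nest",np.mean(g,0)+ax*.0415,"hinge via guides",np.mean(g,0)+ax*.1815)
E
```

```text
[[0.4659, -0.3296], [0.4553, -0.2826], [0.5219, -0.2662], [0.533, -0.3135]]
0.0482
0.0686
0.0486
0.069
flask c [ 0.4940592  -0.29798707] yaw 0.23754085697143343
cap [ 0.43814591 -0.31195981] yaw from cap 0.24488467145865345
guides [array([ 0.48170577, -0.03671919]), array([0.4748376 , 0.02349649])] 0.06060610167923394
stage edge [array([ 0.46082163, -0.10200283]), array([0.43902922, 0.08142055])] 0.18471340968973676
rod [array([0.5217173 , 0.03038397]), array([0.51216951, 0.11089529])] 0.08107547325946077
yaw 0.11356861534739648
yaw 0.11825504094136052
yaw 0.11803814978421956
nest [ 0.51948238 -0.00171966] hinge via guides [0.65850641 0.01478241]
```

Measurements agree with the given sizes: the guides span 60.6 mm (61 expected), and the handle line lies within 1 mm of what I get from the hinge. I'll grasp the handle next and read the forces.

```bash
cat >> h.py <<'E'
YAW=.118; AX=np.array([np.cos(YAW),np.sin(YAW),0]); AY=np.array([-AX[1],AX[0],0]); Z=np.array([0,0,1.])
NEST=np.array([.5195,-.0017,.11]); HINGE=NEST+.14*AX+.08*Z
OH=down(YAW)
def tcp(th,dr=0): # TCP for the handle at angle th, dr = radial offset
    return HINGE+.08*AY+(.135+dr)*(-np.cos(th)*AX+np.sin(th)*Z)+.003*Z
def force(n=4):
    a=[]
    for _ in range(n): m.hold(.02); a.append(m.get_contact_force())
    return np.mean(a,0)
E
python3 - <<'E'
from h import *
p=tcp(0); print(p)
m.command_gripper(.05)
m.move_to(p+[0,0,.10],OH); m.servo_line(p,OH,rate=.12); m.hold(.2)
f0=force(); np.save("f0.npy",f0)
m.command_gripper(0.0,30); m.hold(.2)
f=force()-f0
print(f0,m.get_width(),"ax",f@AX,"ay",f@AY,"z",f[2],m.get_position()-p,m.get_time())
E
```

```text
[0.51504712 0.07833232 0.193     ]
[-0.51571086 -0.20072834  0.49443143] 0.010842136945472394 ax -3.786264795793849 ay -0.11035057354380462 z 4.897686632862432 [-4.52368102e-04 -4.76183835e-05  8.95419282e-05] 9.225
```

```bash
python3 - <<'E'
from h import *
f0=np.load("f0.npy"); dr=0.
for th in np.arange(.06,1.07,.1):
    m.servo_line(tcp(th,dr),OH,rate=.04)
    f=force(2)-f0; r=-np.cos(th)*AX+np.sin(th)*Z; t=np.sin(th)*AX+np.cos(th)*Z
    fr,ft=f@r,f@t
    print("%.2f fr %.1f ft %.1f fy %.1f dr %.4f err %s"%(th,fr,ft,f@AY,dr,((m.get_position()-tcp(th,dr))*1e3).round(1)))
    dr+=np.clip(fr*1e-4,-.001,.001)
    if abs(fr)>25 or abs(ft)>20: print("stop");break
print(m.get_width(),m.get_time()); np.save("st.npy",[th,dr])
E
```

```text
0.06 fr 1.6 ft -4.6 fy 0.3 dr 0.0000 err [-0.5 -0.1 -0.3]
0.16 fr 3.7 ft -4.5 fy 0.1 dr 0.0002 err [-0.2 -0.   0.4]
0.26 fr 3.8 ft -3.0 fy 0.2 dr 0.0005 err [0.3 0.1 0.9]
0.36 fr 0.6 ft -2.1 fy 0.3 dr 0.0009 err [0.6 0.1 0.4]
0.46 fr -2.8 ft -1.1 fy 0.4 dr 0.0010 err [0.6 0.1 0.3]
0.56 fr -3.6 ft 0.1 fy 0.8 dr 0.0007 err [0.3 0.1 0.2]
0.66 fr 0.8 ft 0.8 fy 1.3 dr 0.0003 err [-0.1  0.   0.2]
0.76 fr 2.5 ft 2.0 fy 1.7 dr 0.0004 err [0.6 0.1 0.8]
0.86 fr -1.0 ft 3.1 fy 1.9 dr 0.0007 err [0.4 0.1 0.1]
0.96 fr -1.9 ft 3.7 fy 2.7 dr 0.0006 err [0.3 0.1 0.1]
1.06 fr 0.2 ft 5.0 fy 3.4 dr 0.0004 err [1.  0.2 0.7]
0.010721252538155287 14.8583
```

The forces are as expected, and the balance point is near 0.56 rad. Next I ease the arm back and feel for the stop.

```bash
python3 - <<'E'
from h import *
f0=np.load("f0.npy"); th,dr=np.load("st.npy"); peak=5.; fine=False; log=[]
while th<1.85:
    th+=.005 if fine else .025
    m.servo_line(tcp(th,dr),OH,rate=.03)
    f=force(2)-f0; r=-np.cos(th)*AX+np.sin(th)*Z; t=np.sin(th)*AX+np.cos(th)*Z
    fr,ft=f@r,f@t; log.append("%.3f/%.1f/%.1f"%(th,ft,fr))
    dr+=np.clip(fr*1e-4,-.001,.001); peak=max(peak,ft)
    if ft<peak-1.2: fine=True
    if ft<.5 or abs(fr)>25: break
print(*log); print(peak,th,dr,f@AY,m.get_width(),m.get_time()); np.save("st.npy",[th,dr])
E
```

```text
1.085/4.9/-0.1 1.110/5.0/0.9 1.135/5.5/-0.9 1.160/5.4/-0.3 1.185/6.6/-0.5 1.210/6.1/-0.0 1.235/6.0/-0.1 1.260/6.2/-0.4 1.285/6.5/-1.1 1.310/7.1/0.3 1.335/7.5/-0.1 1.360/7.5/-0.6 1.385/8.1/-0.8 1.410/7.5/0.2 1.435/3.1/3.7 1.440/1.6/2.7 1.445/1.0/1.2 1.450/-0.0/1.3
8.13058432126945 1.4499999999999984 0.0009122762319264284 5.2849559944832025 0.010616903143749485 20.2083
```

The stop took the load at about 1.43 rad and the handle force is now zero. I release and check.

```bash
python3 - <<'E'
from h import *
m.command_gripper(.05); m.hold(.3)
print(force(2)-np.load("f0.npy"))
p=m.get_position(); m.servo_line(p+[0,0,.06],rate=.12)
m.servo_line(p+[0,0,.06]-.1*AX+.0*Z,rate=.2)
grab("scene","s1"); big("s1","s1c",4,(205,140,335,270)); print(m.get_time())
E
```

```text
[-0.02867261  0.38211221 -0.63098737]
22.35
```

View pics/s1c.png

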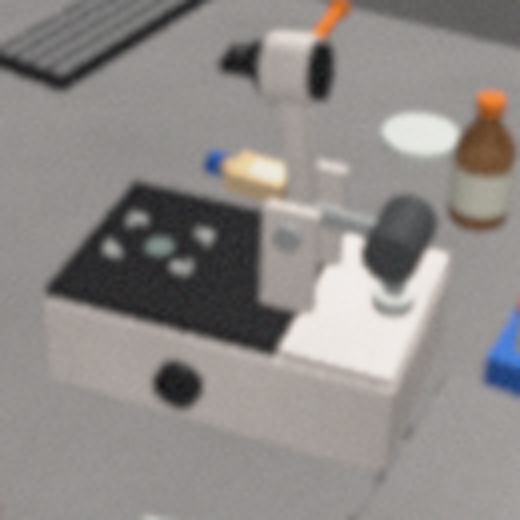

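The arm stands open with the counterweight on its post, and all four guides at the nest are clear. On the way to the flask I take a better look at the nest.

```bash
python3 - <<'E'
from h import *
m.move_to([.43,-.01,.30],down(np.pi/2+YAW)); m.hold(.2); grab("wrist","wn")
w=load("wn")
c=np.array([proj(w,NEST+[0,0,.008]+sx*.0415*AX+sy*.0305*AY) for sx,sy in((-1,-1),(-1,1),(1,1),(1,-1))]);print(c.round(1).tolist())
u0,v0=(c.min(0)-15).astype(int);u1,v1=(c.max(0)+15).astype(int);print(u0,v0,u1,v1)
big("wn","wnc",6,(u0,v0,u1,v1)); print(m.get_time())
E
```

```text
[[229.9, 213.3], [286.1, 213.3], [284.3, 279.2], [232.2, 279.2]]
214 198 301 294
24.1417
```

View pics/wnc.png

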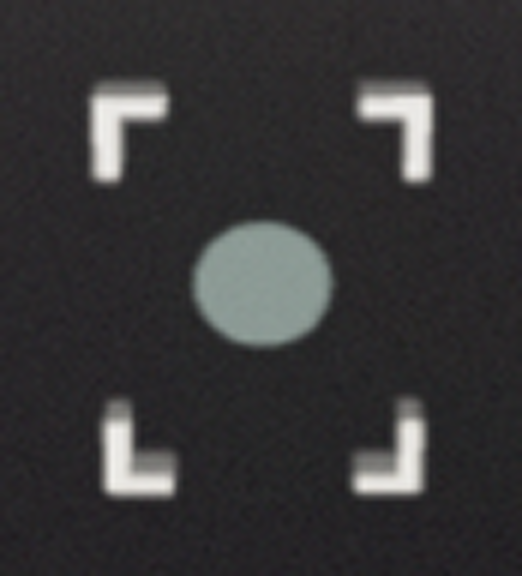

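The outer top corners of the guides are at (91,94), (432,94), (423,495) and (104,495) in the 6x crop.

```bash
python3 - <<'E'
from h import *
w=load("wn")
G=[pix(w,214+(x+.5)/6-.5,198+(y+.5)/6-.5,.118)[:2] for x,y in((91,94),(432,94),(423,495),(104,495))]
for i in range(4):print(np.linalg.norm(G[i]-G[(i+1)%4]).round(4))
d=(G[2]+G[3])-(G[0]+G[1]);e=G[1]-G[0]+G[2]-G[3]
print("nest",np.mean(G,0),NEST,"yaw",np.arctan2(d[1],d[0]),np.arctan2(e[1],e[0])-np.pi/2)
# grasp flask
fy=.24; o=down(fy+np.pi/2); c=np.array([.4941,-.2980])
m.command_gripper(.08)
m.move_to([*c,.12],o); m.servo_line([*c,.026],rate=.1); m.hold(.2); f0=force(3)
m.command_gripper(.03,25); m.hold(.3); f=force(3)-f0
print("grip",m.get_width(),f,m.get_position(),m.get_time())
E
```

```text
0.0616
0.0842
0.0623
0.0842
nest [ 0.52017988 -0.0025079 ] [ 0.5195 -0.0017  0.11  ] yaw 0.11916351884490665 0.11829231670277651
grip 0.04932047324259277 [-0.79285788  0.20850993  6.47453575] [ 0.49425227 -0.29810797  0.02623134] 27.925
```

The grip is 49.3 mm wide, as expected for the body. I lift, carry the flask above the nest and look from near.

```bash
cat >> h.py <<'E'
N2=np.array([.5202,-.0025]); ON=down(YAW+np.pi/2)
E
python3 - <<'E'
from h import *
p=m.get_position(); m.servo_line([p[0],p[1],.07],rate=.08); m.servo_line([p[0],p[1],.25],rate=.2)
m.move_to([*N2,.25],ON); m.servo_line([*N2,.165],rate=.12); m.hold(.3)
w=grab("wrist","wp"); print(m.get_width(),m.get_position(),m.get_time())
c=np.array([proj(w,np.append(N2,.118)+sx*.0415*AX+sy*.0305*AY) for sx,sy in((-1,-1),(-1,1),(1,1),(1,-1))]);print("guides",c.round(1).tolist())
off=m.get_position()[2]-.1362
B=[proj(w,np.append(N2,.136+off)+sx*.036*AX+sy*.025*AY) for sx,sy in((-1,-1),(-1,1),(1,1),(1,-1))];print("body top",np.array(B).round(1).tolist())
print("cap front",proj(w,np.append(N2,.1245+off)-.067*AX))
big("wp","wpc",3,(145,120,375,310))
E
```

```text
0.04956241598192801 [ 0.52040323 -0.00247382  0.1654349 ] 32.025
guides [[206.3, 154.3], [313.8, 154.3], [306.9, 280.4], [213.3, 280.4]]
body top [[200.6, 188.0], [319.2, 188.0], [310.3, 326.4], [209.7, 326.4]]
cap front [259.93104288 110.93509415]
```

View pics/wpc.png

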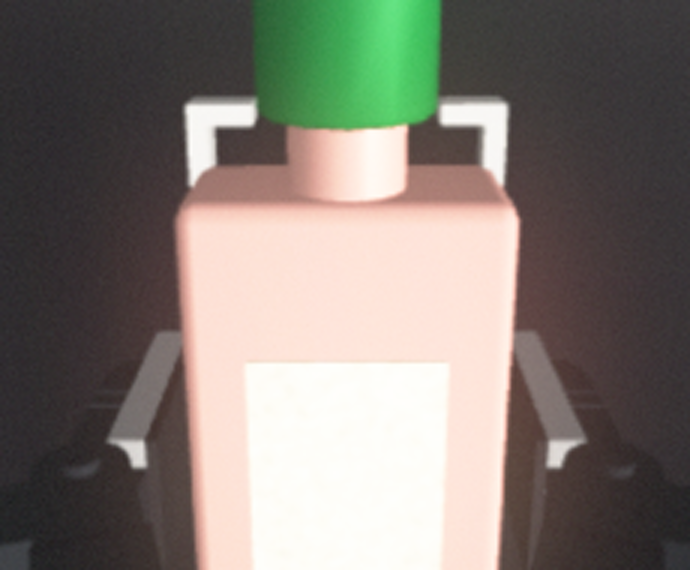

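The picture agrees with the projection. The guide corners fall within 0.5 px, the body is centred to about 0.4 mm and shows no yaw, and the cap points forward. I lower it under force watch.

```bash
python3 - <<'E'
from h import *
m.servo_line([*N2,.148],ON,rate=.04); m.hold(.3); f0=force(4); log=[]
z=.148
while z>.1345:
    z-=.001; m.servo_line([*N2,z],ON,rate=.02); f=force(2)-f0
    log.append("%.1f/%.1f/%.1f,%.1f"%(z*1e3,f[2],f@AX,f@AY))
    if f[2]>5 or np.hypot(f@AX,f@AY)>6: break
print(*log); print(m.get_position(),m.get_width(),m.get_time())
E
```

```text
147.0/0.2/-0.0,-0.0 146.0/0.4/-0.8,-0.2 145.0/0.6/-0.6,-0.3 144.0/-0.3/-0.3,-0.1 143.0/-0.1/-0.6,-0.3 142.0/0.3/-0.8,-0.1 141.0/0.7/-0.7,-0.1 140.0/-0.9/-0.1,-0.2 139.0/0.0/-1.0,-0.0 138.0/1.0/-0.5,-0.1 137.0/0.1/-0.7,-0.5 136.0/4.0/-1.3,-0.1 135.0/16.8/-5.0,0.4
[ 0.52036852 -0.00251601  0.13621056] 0.04919762241702884 36.65
```

It slid in without touching the guides, and contact came at 136 mm, exactly the predicted seat height. I unload, release, retreat and check.

```bash
python3 - <<'E'
from h import *
m.servo_line([*N2,.136],ON,rate=.02); m.hold(.2)
m.command_gripper(.08); m.hold(.2)
m.servo_line([*N2,.23],ON,rate=.08)
m.move_to([.43,-.01,.30],ON); m.hold(.3)
w=grab("wrist","wz"); grab("scene","sz")
print(m.get_contact_force(),m.get_time())
B=[proj(w,np.append(N2,.136)+sx*.036*AX+sy*.025*AY) for sx,sy in((-1,-1),(-1,1),(1,1),(1,-1))];print("body top",np.array(B).round(1).tolist())
a=cv2.imread("pics/wz.png")[160:300,205:310];b=cv2.imread("pics/sz.png")[140:270,205:335]
a=cv2.resize(a,None,fx=4,fy=4,interpolation=cv2.INTER_CUBIC);b=cv2.resize(b,None,fx=2.9,fy=2.9,interpolation=cv2.INTER_CUBIC)
o=np.zeros((560,800,3),np.uint8);o[:560,:420]=a;o[:b.shape[0],420:420+b.shape[1]]=b;cv2.imwrite("pics/end.png",o)
E
```

```text
[-0.40780394  0.56603045 -0.13368292] 39.9667
body top [[232.8, 225.9], [281.3, 225.9], [279.9, 285.7], [234.6, 285.7]]
```

View pics/end.png

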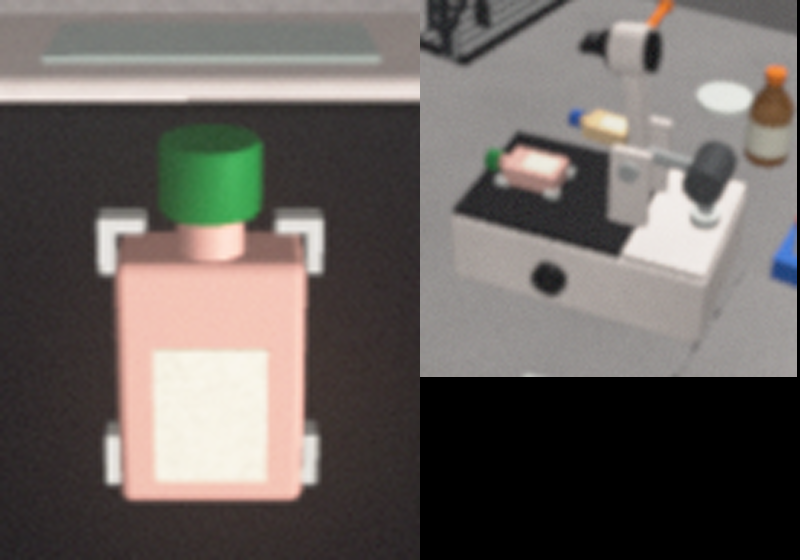

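The flask lies level between all four guides with its cap to the front. Its body edges are within about 1 mm of the seated prediction, and the lamp arm is still open on its stop. I'm handing in.

```bash
python3 -c "
from rig import manip as m
print(m.sign_off(), m.get_time())"
```

```text
the job is handed in; nothing more can be done
the job is handed in; nothing more can be done
```

The lamp arm is open and resting on its stop, the green-capped flask is seated in the nest, and the job is handed in. The last clock reading, just before that, was 40.0 s of the 64 s allowed.

- **Lamp arm:** I gripped the orange handle and lifted it slowly along its arc; the balance point came at about 0.56 rad. I eased it back until the stop took the weight between 1.41 and 1.45 rad. I let go once the force at the handle read about 0 N, and pictures afterwards show it still open with the counterweight on the post.
- **Flask:** It went between the guides without touching them and met the stage at the predicted height. The highest force while setting it down was about 17 N, against the 40 N limit. The last picture shows it flat, cap to the front, with its body edges within about 1 mm of the prediction.
- **After release:** The arm was clear of everything, with the force reading about zero.
- **Disagreements:** A sideways force of about 5 N built up along the handle while opening and went away on release. The sizes measured in the pictures were 1 to 4 % off the given ones.
- **Not checked:** I did not measure the other objects' positions again at the end. The blue-capped flask, dish and bottle look unmoved in the last scene crop; the others were outside it.

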